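# Dim the lamp and index the specimen carriage to the next camera

## Task

Slide the lamp dimmer until the white line on its grip is level with the yellow pointer beside the track. Then pull up the locking knob on the white specimen carriage, slide the carriage one slot along its rail so that the specimen sits over the green-collared camera lens, and let the pin go fully down into that slot. Finish while still holding the knob firmly with the pin home in its slot; leave the dimmer at the pointer and the bottle, slide box and beaker where they are.

Things in the scene. Friction and masses are not known exactly. Their poses are not given: they have to be found in the camera images.
- dimmer (a joint): lamp dimmer: travel of the grip along its track in m, 0 to 0.120; it starts within 0.03 of the 0 end, grows towards +y of dimmer_top (roughly away from the robot) and takes about 1.5 N to move; it stays where it is left
- dimmer_top (a point): centre of the top face of the black dimmer grip, 28 mm across the track (x) by 20 mm along it (y) by 40 mm high; a thin white line across the middle of its top; its top is 54.5 mm above the table. y axis = along the track, x = across, z up. The grey track under it is fixed, 40 mm wide, 170 mm long, its top 14 mm above the table
- pointer_tip (a point): yellow pointer, a small block 14 x 20 x 20 mm fixed beside the dimmer track on its +x side (the robot's right), with a 4 mm wide tongue in its middle that reaches to the track; this point is at the top of the tongue's middle, 20 mm above the table; axes parallel to those of dimmer_top. Its place along the track varies (dimmer travel 0.055 to 0.105). The dimmer is set when this point and dimmer_top have the same y along the track
- rail: fixed rail unit on the table; origin on the table under the middle of the rail, y axis along the rail, x across it towards the cameras, z up. Rail 340 mm long, 60 mm wide, 30 mm high, with five slots 11 mm wide in the steel strip along its top, at y = -120, -60, 0, 60, 120 mm
- carriage (a joint): white specimen carriage's place along the rail in m, 0 = middle slot (the start), range -0.135 to 0.135, growing towards +y of rail; the slots are 0.060 apart. It rubs with about 1 N, and is locked while the pin is in a slot, with about 1 mm of play either way. Carriage 56 x 54 mm, its top 44 mm above the table
- plunger (a joint): lock plunger's lift in m: 0 = pin fully down, 0.018 = fully up. A spring pushes it down with about 6.5 N at 0 and 11 N at 0.018. The 9 mm round-nosed pin clears the strip at a lift of 0.010 or more; between slots a released pin rides on the strip at about 0.010, and it drops into a slot that the carriage brings under it
- knob_top (a point): centre of the top of the upright black plunger knob (orange top face), a cylinder of 26 mm diameter and 32 mm height on the carriage's middle, directly above the pin; with the pin down its top is 92 mm and its lower face 60 mm above the table, 16 mm over the carriage's top. It rises with the plunger and moves with the carriage. Axes as rail
- specimen (a point): pink specimen spot, centre of the clear window of the carriage's tray, 65 mm to the +x side of the knob; 44 mm above the table. Axes as rail
- green_cam_lens (a point): top centre of the upward-looking camera lens with the GREEN collar and green panel on its white housing; lens 36 mm above the table, the housing behind it reaches 58 mm. It stands beside the slot at +60 or at -60 mm of the rail (drawn at random), 65 mm to the +x side of it; the specimen is over it when both have the same y along the rail. Axes as rail
- blue_cam_lens (a point): the same camera with BLUE collar and panel, at the other neighbouring slot: not the one wanted
- stain_bottle: amber bottle, 42 mm diameter, 75 mm tall, loose bystander; origin at its underside centre
- slide_box: blue closed box 75 x 95 x 32 mm, loose bystander; origin at its underside centre
- beaker: white beaker, 64 mm diameter, 75 mm tall, loose bystander; origin at its underside centre
Not all that is in view belongs to the job. Of the things that look like the part that bears dimmer, the largest one is meant.

How it is judged:
On the way, in this order (a step that is already met when the one before it is completed fails the run):
1. the dimmer grip's line is level with the yellow pointer (within 6 mm) (y of dimmer_top in the frame of pointer_tip between -0.006 and 0.006 m), for 0.2 s.
2. the lock plunger is pulled up (8 mm or more) while the fingers hold it (value of joint plunger above 0.008 m and contact force between the fingers and plunger above 1 N), for 0.1 s.
3. the specimen is over the green-collared lens (within 3 mm along the rail) with the pin down (within 2 mm of home) (y of specimen in the frame of green_cam_lens between -0.003 and 0.003 m and value of joint plunger below 0.002 m), for 0.2 s.
At the end, for the whole second after the job is handed in: Dimmer line within 6 mm of the yellow pointer along the track; specimen within 3 mm of the green-collared lens along the rail; plunger within 2 mm of fully down; carriage at rest; the fingers still holding the plunger knob (more than 2 N of contact); bystanders within 20 mm of where they stood (all of step 1 and all of step 3 and contact force between the fingers and plunger above 2 N and linear speed of carriage below 0.01 m/s); the arm keeps its last pose, push and grip.
It fails at once if the stain bottle is moved by more than 20 mm (distance of stain_bottle from where it was at the start of the episode above 0.02 m).
It fails at once if the slide box is moved by more than 20 mm (distance of slide_box from where it was at the start of the episode above 0.02 m).
It fails at once if the beaker is moved by more than 20 mm (distance of beaker from where it was at the start of the episode above 0.02 m).
It also fails if it takes over 45 s, if anything falls off the work surface, if the arm or the gripper's body presses on something with over 40 N, if the wrist force passes 120 N, or if a joint passes its speed limit or range.

## Robot

A 6-joint arm with a two-finger parallel gripper is mounted at the origin on the work surface. World frame = base frame: x ahead of the robot, y to its left, z up, the work surface at z = 0. Lengths are in m, angles in rad, forces in N, time in s.
With the tool pointing down it reaches from about 0.35 to 0.975 m from the base axis. Payload 7.1 kg.
Tool frame: the origin (TCP) lies on the centre line of the jaws, within the pads' length; the fingertips stand 19 mm ahead of it and the grasp point (between the pads) is the TCP; x points along the fingers, z is the direction in which the jaws open and shut, and the axes are right-handed (so a half turn about x gives the same grasp; the last joint's range is limited). The gripper opens to 88 mm and grips with 3 to 60 N. Pads are 20 mm wide; open, the fingers measure 115 mm over their backs; the gripper's body (75 mm by 178 mm) begins 61 mm behind the grasp point.
Start: joints at [-1.157, 0.423, 1.63, -0, 1.089, -0.019], TCP at [0.262, -0.567, 0.242] pointing down, gripper open.
Joint ranges: [-3, 3], [-0.9, 2.11], [0.09, 2.58], [-1.31, 4.45], [0.11, 2.69], [-2.54, 2.54]. Speed limits (rad/s): [2.39, 2.39, 3.01, 3.14, 3.14, 3.14].

## Interface

Orientations are given as a rotation vector (axis times angle).
In Python, from cell import get_obs, eyes, hand_in gives the robot as it stands.
- The arm moves only by the shell command python3 -m pendant 'ROWS' [FORCE]. ROWS is JSON, a list of rows, each a list of 7 numbers: the shift along the tool's x, y, z in cm, then the turn, a rotation vector about the tool's x, y, z in degrees, then the gripper command: -1 is shut, 1 is fully open, values between are in proportion. A call has 1 to 5 rows; each row is the pose to reach, as a shift and turn from the pose measured when the call began, along the tool's axes at that moment; what a row does not reach only later rows make up. A row lasts 1/8 s, in which the tool goes at most 62.5 mm and 10.7 degrees, less where a joint would pass 70% of its speed; a pose out of reach is approached as far as the arm can. A call with a gripper value outside its range is refused whole. The fingers move at their own pace and stop on an object; FORCE is the grip in N (left out, the last holds). Time passes only in rows, so rows that repeat a pose let the fingers close. It gives the time, the measured TCP pose, the force and the opening at its end, in the units of the state.
- get_obs(): the state, without advancing time (a new reading comes with each control period).
- eyes.capture(name): name is "side" or "top" or "wrist"; returns the picture (384x512x3 uint8, red, green, blue); there is no depth.
- eyes.get_calibration(name): a dict with "camera_matrix" (3x3 intrinsics, pixels), "cam_to_world" (4x4, takes a point from camera to world coordinates). Camera axes: x right, y up, looking along -z (the intrinsics and any distortion apply to the point x, -y, -z); pixel columns grow to the right and rows downward; lengths in m; the calibration is good to about 2 mm. A picture is of the moment at which its call begins: read the wrist's pose just before it. get_calibration takes no time and is no camera call; for the wrist camera it gives the pose at the moment of the call.
- hand_in(): hands the job in, once; it reports no verdict.
The state is a dict: "time_s": time; "joint_pos": joint angles; "dq": joint speeds; "effort": joint torques, N m; "position": TCP position; "ee_rot": TCP orientation; "ft_force": force on the tool from outside, world axes, zero at the start; "wrist_torque": the same for the moment, N m; "finger_gap": finger opening in m.
Only numpy, scipy, OpenCV 4.12 (cv2) and the standard library are available. Lean on these libraries where they do the work, as an engineer would, in place of code of your own. Each camera call takes 0.05 s, during which the arm holds its last target.

## Working session

There is one attempt and no reset: what is moved stays moved. The work goes in short steps, Python scripts to look and compute and a shell command to move; the robot and the scene stay as the last step left them, time stands still between calls to the robot, and variables do not carry over. Pictures are saved under pics/ and viewed, and the job is handed in when it is done.

```bash
ls; mkdir -p pics; python3 - <<'E'
from cell import get_obs, eyes
import cv2,numpy as np
for n in("side","top","wrist"):
    c=eyes.get_calibration(n);im=eyes.capture(n);cv2.imwrite(f"pics/{n}0.png",im[:,:,::-1]);print(n,{k:np.round(v,4).tolist() if not isinstance(v,str) else v for k,v in c.items()})
print(get_obs())
E
```

```text
pics
side {'camera_matrix': [[400.8396, 0.0, 251.4034], [0.0, 400.8396, 189.297], [0.0, 0.0, 1.0]], 'cam_to_world': [[0.9694, 0.18, -0.1668, 0.4118], [-0.2454, 0.7149, -0.6547, -0.4937], [0.0014, 0.6756, 0.7372, 0.7707], [0.0, 0.0, 0.0, 1.0]]}
top {'camera_matrix': [[478.7906, 0.0, 262.7272], [0.0, 478.7906, 195.2254], [0.0, 0.0, 1.0]], 'cam_to_world': [[-0.0206, 0.9927, -0.1185, 0.4261], [-0.9997, -0.0223, -0.0123, 0.1118], [-0.0148, 0.1182, 0.9929, 1.2407], [0.0, 0.0, 0.0, 1.0]]}
wrist {'camera_matrix': [[286.2596, 0.0, 249.3223], [0.0, 286.2596, 193.9632], [0.0, 0.0, 1.0]], 'cam_to_world': [[0.42, 0.8757, 0.2384, 0.3246], [-0.9075, 0.4059, 0.1078, -0.537], [-0.0024, -0.2616, 0.9652, 0.3845], [0.0, 0.0, 0.0, 1.0]]}
{'time_s': 0.15, 'joint_pos': array([-1.15699539e+00,  4.23663919e-01,  1.63046624e+00,  2.45209041e-05,
        1.08858371e+00, -1.89710841e-02]), 'dq': array([ 0.00052768, -0.00368015, -0.00248905,  0.00023793, -0.00072472,
       -0.001333  ]), 'effort': array([ 8.79751788e-04, -5.44981635e+01, -2.73918504e+01,  6.44261437e-02,
        2.04619509e-02, -7.76786464e-05]), 'position': array([ 0.26200987, -0.56700826,  0.24110006]), 'ee_rot': array([ 0.88544221,  1.38433834, -0.8843911 ]), 'ft_force': array([-0.00647147, -0.21477585, -0.19307306]), 'wrist_torque': array([ 0.02534971, -0.02487037, -0.01661656]), 'finger_gap': 0.08777733314355445}
```

View pics/top0.png

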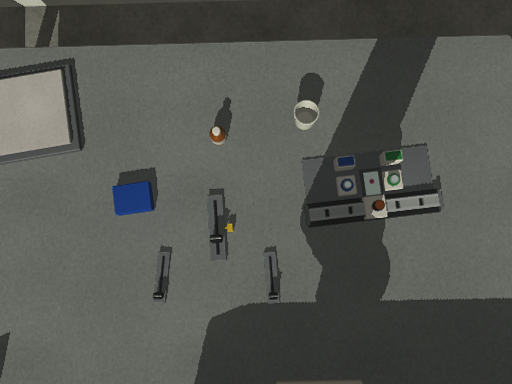

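View pics/side0.png

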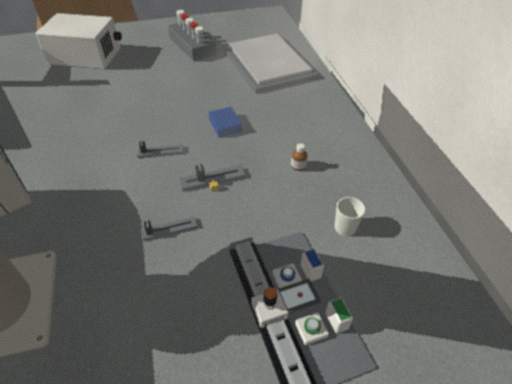

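View pics/wrist0.png

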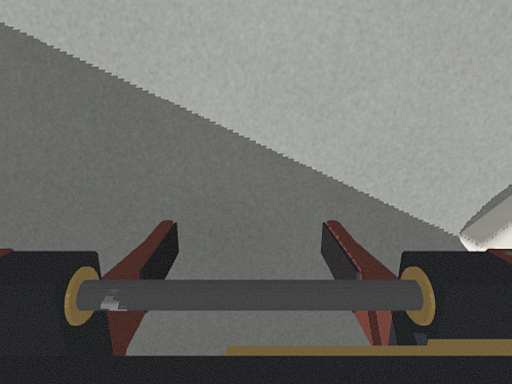

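Dimmer-like parts in the top view: the large one with the yellow pointer at (217,238), and small ones at (159,296) and (273,296). I choose the large one at (217,238). The carriage knob is at (378,206), with the green camera at (393,180) and the blue one at (347,185). Next is a close crop to check.

```bash
python3 - <<'E'
import cv2
im=cv2.imread("pics/top0.png")
a=cv2.resize(im[180:270,190:250],None,fx=6,fy=6,interpolation=cv2.INTER_CUBIC);cv2.imwrite("pics/cropd.png",a)
a=cv2.resize(im[135:235,295:450],None,fx=5,fy=5,interpolation=cv2.INTER_CUBIC);cv2.imwrite("pics/cropr.png",a)
E
```

```text
(no output)
```

View pics/cropd.png

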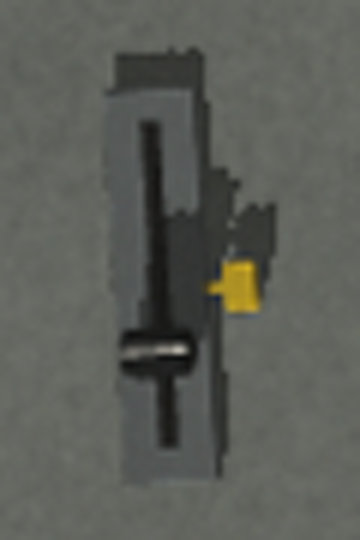

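View pics/cropr.png

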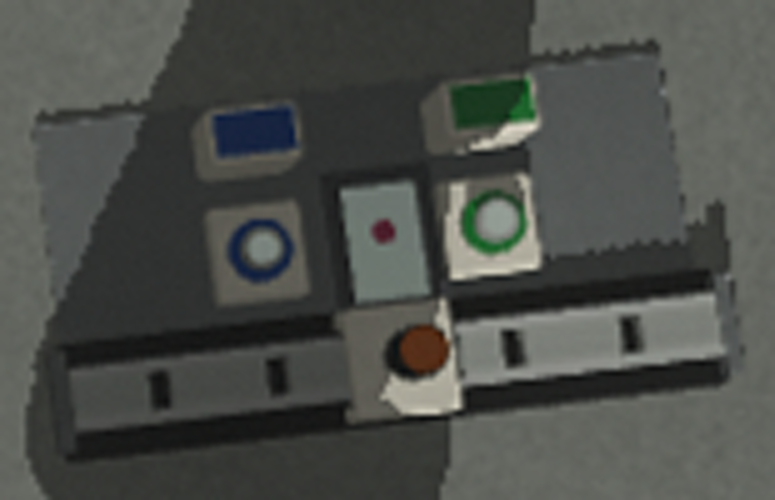

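The crop confirms it. The big grip has its white line at crop (158,351), and the tongue meets the track at (210,288). The green lens is to the right of the specimen, which is rail −y (world −y).

```bash
cat >h.py <<'E'
import numpy as np
from cell import eyes
def cast(name,uv,z,c=None):
    c=c or eyes.get_calibration(name);K=np.array(c["camera_matrix"]);T=np.array(c["cam_to_world"])
    d=np.array([(uv[0]-K[0,2])/K[0,0],-(uv[1]-K[1,2])/K[1,1],-1]);d=T[:3,:3]@d;o=T[:3,3]
    return o+d*(z-o[2])/d[2]
def crop(p,s,off): return (np.array(p)+.5)/s-.5+np.array(off)
E
python3 - <<'E'
from h import *
from cell import get_obs
D=lambda p,z:cast("top",crop(p,6,(190,180)),z)
R=lambda p,z:cast("top",crop(p,5,(295,135)),z)
print("line",D((158,351),.0545),"tip",D((210,288),.02))
for p in [(122,482),(107,90),(195,92),(213,482)]:print("trk",D(p,.014))
print("knob",R((424,349),.092),"spec",R((384,231),.044),"green",R((493,220),.036),"blue",R((262,248),.036))
for p in[(160,390),(277,376),(513,348),(630,335)]:print("slot",R(p,.03))
from scipy.spatial.transform import Rotation as r
print(r.from_rotvec(get_obs()["ee_rot"]).as_matrix().round(3))
E
```

```text
line [0.46350321 0.24439617 0.0545    ] tip [0.49080928 0.22587901 0.02      ]
trk [0.4097625  0.26470877 0.014     ]
trk [0.57730843 0.26991145 0.014     ]
trk [0.57558918 0.23196036 0.014     ]
trk [0.40897409 0.22608863 0.014     ]
knob [ 0.5346541  -0.15375472  0.092     ] spec [ 0.59928813 -0.14772979  0.044     ] green [ 0.60481731 -0.20478307  0.036     ] blue [ 0.59315376 -0.08743176  0.036     ]
slot [ 0.52262776 -0.03393562  0.03      ]
slot [ 0.52843648 -0.09328703  0.03      ]
slot [ 0.54003041 -0.21298545  0.03      ]
slot [ 0.54532957 -0.27229362  0.03      ]
[[-0.     0.908  0.419]
 [ 0.001  0.419 -0.908]
 [-1.     0.    -0.001]]
```

```bash
cat >>h.py <<'E'
from scipy.spatial.transform import Rotation as _R
from cell import get_obs
def plan(p,ang):
    o=get_obs();R0=_R.from_rotvec(o["ee_rot"]).as_matrix()
    a=np.radians(ang);x=np.array([0,0,-1.]);z=np.array([np.cos(a),np.sin(a),0]);y=np.cross(z,x)
    Rt=np.c_[x,y,z]
    print("t",o["time_s"],"pos",o["position"].round(4),"gap",round(o["finger_gap"],4),"F",o["ft_force"].round(1))
    print("shift cm",(R0.T@(np.array(p)-o["position"])*100).round(2),"turn",_R.from_matrix(R0.T@Rt).as_rotvec(degrees=True).round(2))
E
python3 - <<'E'
from h import *
plan((.43,-.1,.2),-88)
plan((.4635,.247,.15),-88)
E
```

```text
t 0.15 pos [ 0.262  -0.567   0.2411] gap 0.0878 F [-0.  -0.2 -0.2]
shift cm [  4.15  34.84 -35.35] turn [ 2.28e+01 -6.00e-02  1.00e-02]
t 0.15 pos [ 0.262  -0.567   0.2411] gap 0.0878 F [-0.  -0.2 -0.2]
shift cm [  9.19  52.43 -65.44] turn [ 2.28e+01 -6.00e-02  1.00e-02]
```

```bash
python3 -m pendant '[[4,34.8,-35.4,22.8,0,0,0.2],[4,34.8,-35.4,22.8,0,0,0.2],[4,34.8,-35.4,22.8,0,0,0.2],[4,34.8,-35.4,22.8,0,0,0.2],[4,34.8,-35.4,22.8,0,0,0.2]]' 40; python3 -c "
from h import *
plan((.43,-.1,.2),-88)
plan((.4635,.247,.12),-88)"
```

```text
time_s: 0.78
position: [0.3673, -0.2722, 0.2164]
ee_rot: [1.185, 1.226, -1.184]
ft_force: [1.4, -0.3, -0.0]
finger_gap: 0.0527
t 0.775 pos [ 0.3673 -0.2722  0.2164] gap 0.0527 F [ 1.4 -0.3 -0. ]
shift cm [  1.65   6.85 -17.  ] turn [-0.03 -0.06  0.01]
t 0.775 pos [ 0.3673 -0.2722  0.2164] gap 0.0527 F [ 1.4 -0.3 -0. ]
shift cm [  9.69  11.4  -51.55] turn [-0.03 -0.06  0.01]
```

```bash
python3 -m pendant '[[5,11.4,-51.6,0,0,0,0.2],[5,11.4,-51.6,0,0,0,0.2],[6,11.4,-51.6,0,0,0,0.2],[6,11.4,-51.6,0,0,0,0.2],[6,11.4,-51.6,0,0,0,0.2]]'; python3 -m pendant '[[0,0,-21,0,0,0,0.2],[0,0,-21,0,0,0,0.2],[0,0,-21,0,0,0,0.2],[0,0,-21,0,0,0,0.2]]';python3 -c "
from h import *
plan((.4635,.247,.12),-88)"
```

```text
time_s: 1.4
position: [0.4238, 0.0334, 0.1828]
ee_rot: [1.185, 1.225, -1.183]
ft_force: [1.1, -0.3, -0.8]
finger_gap: 0.0525
time_s: 1.9
position: [0.4162, 0.2464, 0.183]
ee_rot: [1.183, 1.227, -1.18]
ft_force: [0.6, -0.0, 0.2]
finger_gap: 0.0527
t 1.9 pos [0.4162 0.2464 0.183 ] gap 0.0527 F [ 0.6 -0.   0.2]
shift cm [6.31 4.72 0.12] turn [ 0.14 -0.08 -0.06]
```

```bash
python3 -m pendant '[[5.5,4.7,0.1,0,0,0,0.2],[5.5,4.7,0.1,0,0,0,0.2],[5.5,4.7,0.1,0,0,0,0.2]]';python3 -c "
from h import *
import cv2
plan((.4635,.247,.045),-88)
cv2.imwrite('pics/w1.png',eyes.capture('wrist')[:,:,::-1])
c=eyes.get_calibration('wrist');K=c['camera_matrix'];T=np.array(c['cam_to_world'])
for P in [(.4635,.2444,.0545),(.4908,.2259,.02)]:
    q=np.linalg.inv(T)@np.r_[P,1];print(K[0,2]-K[0,0]*q[0]/q[2],K[1,2]+K[1,1]*q[1]/q[2])"
```

```text
time_s: 2.28
position: [0.4627, 0.2467, 0.1275]
ee_rot: [1.182, 1.227, -1.183]
ft_force: [-0.6, 0.8, 0.1]
finger_gap: 0.0527
t 2.275 pos [0.4627 0.2467 0.1275] gap 0.0527 F [-0.6  0.8  0.1]
shift cm [ 8.25  0.09 -0.02] turn [ 0.1  -0.03  0.06]
252.97668838125966 205.49015117069328
274.6508989268997 165.2155576592457
```

View pics/w1.png

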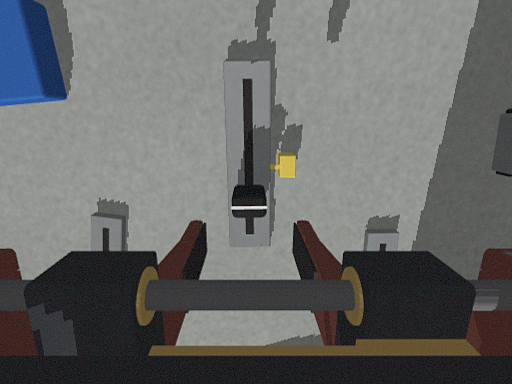

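The wrist view shows the white line at (249,208), the pointer tongue tip at (273,166), and the track centred between the jaws.

```bash
python3 -c "
from h import *
a=cast('wrist',(249,208),.0545);b=cast('wrist',(272,166),.02);print(a,b)
d=np.array([.9994,.034,0]);print((b-a)@d)
p=a.copy();p[2]=.045;plan(p,-88)"
```

```text
[0.46128474 0.24748383 0.0545    ] [0.49000984 0.22820976 0.02      ]
0.028052545311887493
t 2.325 pos [0.4628 0.2468 0.1284] gap 0.0529 F [-0.9 -0.2 -0.5]
shift cm [ 8.34 -0.15 -0.07] turn [ 0.1  -0.07 -0.02]
```

```bash
python3 -m pendant '[[4,-0.1,-0.05,0,0,0,0.2],[7,-0.1,-0.05,0,0,0,0.2],[8.2,-0.1,-0.05,0,0,0,0.2],[8.2,-0.1,-0.05,0,0,0,0.2]]'; python3 -m pendant '[[0,0,0,0,0,0,-0.6],[0,0,0,0,0,0,-0.6],[0,0,0,0,0,0,-0.6],[0,0,0,0,0,0,-0.6],[0,0,0,0,0,0,-0.6]]' 15;python3 -c "
from h import *
plan((.461+.0274,.2476+.0009,.046),-88)"
```

```text
time_s: 2.82
position: [0.4616, 0.2472, 0.047]
ee_rot: [1.183, 1.227, -1.181]
ft_force: [-0.1, 0.3, 0.6]
finger_gap: 0.0527
time_s: 3.45
position: [0.4621, 0.2473, 0.0478]
ee_rot: [1.184, 1.226, -1.18]
ft_force: [0.2, -2.0, 6.2]
finger_gap: 0.0279
t 3.45 pos [0.4621 0.2473 0.0478] gap 0.0279 F [ 0.2 -2.   6.2]
shift cm [ 0.18  2.63 -0.02] turn [ 0.11 -0.08 -0.08]
```

```bash
python3 -m pendant '[[0,0.9,0,0,0,0,-0.6],[0,1.8,0,0,0,0,-0.6],[0,2.75,0,0,0,0,-0.6],[0,2.75,0,0,0,0,-0.6]]';python3 -c "
from h import *
import cv2
plan((.461+.0274,.2476+.0009,.046),-88)
cv2.imwrite('pics/w2.png',eyes.capture('wrist')[:,:,::-1])
cv2.imwrite('pics/t2.png',cv2.resize(eyes.capture('top')[180:270,180:260,::-1],None,fx=6,fy=6))"
```

```text
time_s: 3.95
position: [0.4911, 0.2487, 0.0478]
ee_rot: [1.185, 1.225, -1.179]
ft_force: [2.5, 3.4, -0.7]
finger_gap: 0.0275
t 3.95 pos [0.4911 0.2487 0.0478] gap 0.0275 F [ 2.5  3.4 -0.7]
shift cm [ 0.18 -0.27  0.01] turn [ 0.09 -0.12 -0.19]
```

View pics/w2.png

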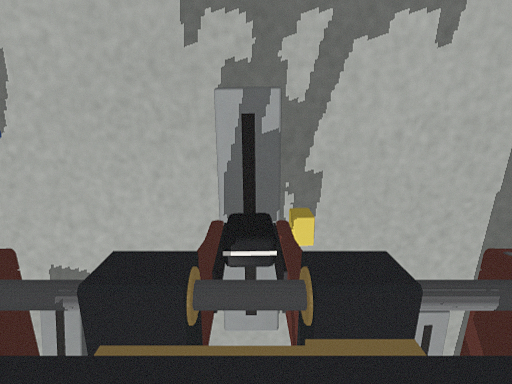

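Grip held, line at (250,254), pointer block centred near (302,228) with its tongue hidden by the finger.

```bash
python3 -c "
from h import *
a=cast('wrist',(250,254),.0545);b=cast('wrist',(303,212),.02);print(a,b,get_obs()['position'])
for v in [(303,210),(303,219)]: print(cast('wrist',v,.02))"
```

```text
[0.48971286 0.24859912 0.0545    ] [0.50259592 0.2156412  0.02      ] [0.49044103 0.24862881 0.0478692 ]
[0.50391904 0.21575504 0.02      ]
[0.49792501 0.21523935 0.02      ]
```

```bash
python3 -c "
import cv2
im=cv2.imread('pics/w2.png');cv2.imwrite('pics/w2c.png',cv2.resize(im[190:280,200:330],None,fx=6,fy=6))"
```

```text
(no output)
```

View pics/w2c.png

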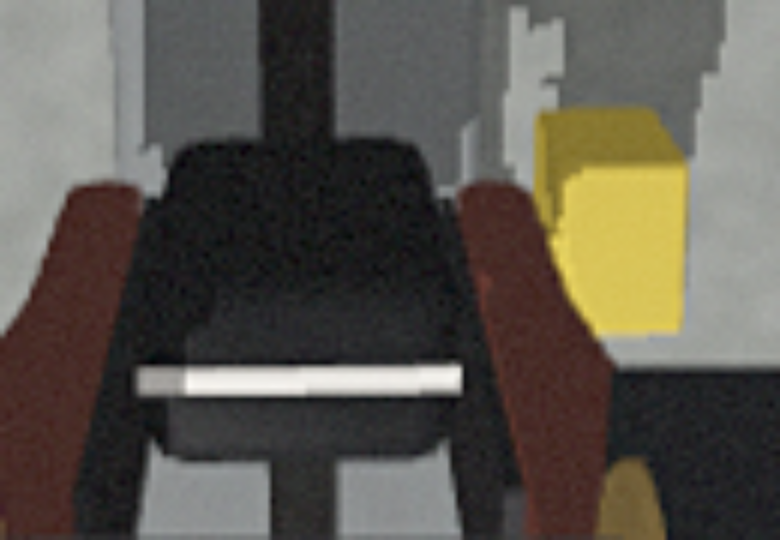

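View pics/t2.png

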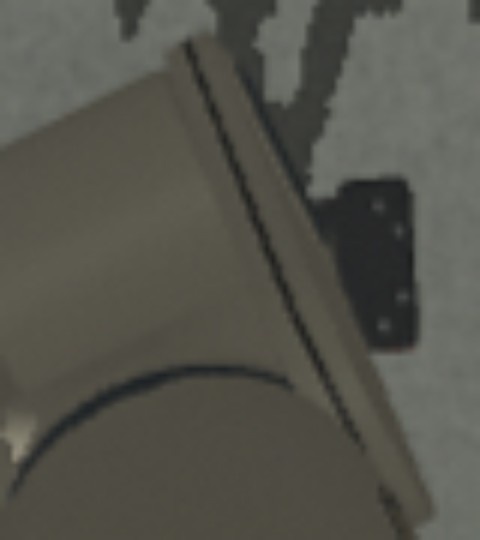

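```bash
python3 -c "
from h import *
f=cast('wrist',(306,245.3),.02);b=cast('wrist',(304,217.3),.02);l=cast('wrist',(249.5,253),.0545);print(f,b,l,((f+b)/2-l)[0]+.034*((f+b)/2-l)[1])"
```

```text
[0.47987604 0.21172778 0.02      ] [0.4990894 0.2147041 0.02     ] [0.49027817 0.24888319 0.0545    ] -0.0020081393851718006
```

```bash
python3 -m pendant '[[0,-0.15,0,0,0,0,-0.6],[0,-0.15,0,0,0,0,-0.6],[0,-0.15,0,0,0,0,0.2],[0,-0.15,0,0,0,0,0.2],[0,-0.15,0,0,0,0,0.2]]';python3 -m pendant '[[-5,0,0,0,0,0,0.2],[-12,0,0,0,0,0,0.2],[-12,0,0,0,0,0,0.2],[-12,0,0,0,0,0,0.2]]';python3 -c "
from h import *
import cv2
plan((.51,0.05,.18),-84.55)
plan((.535,-0.154,.15),-84.55)
cv2.imwrite('pics/w3.png',eyes.capture('wrist')[:,:,::-1])"
```

```text
time_s: 4.68
position: [0.4887, 0.2484, 0.0479]
ee_rot: [1.185, 1.226, -1.18]
ft_force: [0.8, -0.3, 0.8]
finger_gap: 0.0522
time_s: 5.18
position: [0.4884, 0.2481, 0.1681]
ee_rot: [1.185, 1.225, -1.179]
ft_force: [0.1, -0.3, -1.7]
finger_gap: 0.0525
t 5.175 pos [0.4884 0.2481 0.1681] gap 0.0525 F [ 0.1 -0.3 -1.7]
shift cm [-1.22  1.44 19.87] turn [-3.36 -0.12 -0.2 ]
t 5.175 pos [0.4884 0.2481 0.1681] gap 0.0525 F [ 0.1 -0.3 -1.7]
shift cm [ 1.74  3.18 40.36] turn [-3.36 -0.12 -0.2 ]
```

View pics/w3.png

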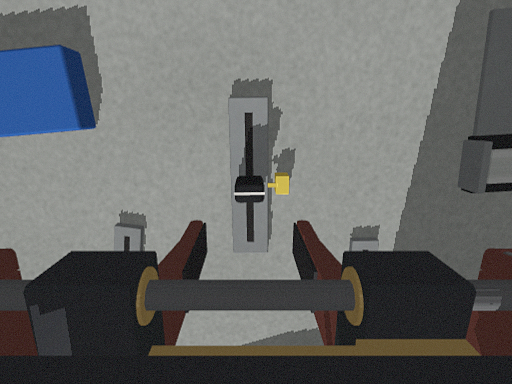

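Line at (249.5,193), tongue tip at (270,185).

```bash
python3 -c "
from h import *
l=cast('wrist',(249.5,193),.0545);t=cast('wrist',(270,185.5),.02);print(l,t,(t-l)@np.array([.9994,.034,0]))"
python3 -m pendant '[[0,3.2,40.4,-3.4,0,0,0.2],[0,3.2,40.4,-3.4,0,0,0.2],[0,3.2,40.4,-3.4,0,0,0.2],[0,3.2,40.4,-3.4,0,0,0.2],[0,3.2,40.4,-3.4,0,0,0.2]]'
python3 -m pendant '[[0,0,10,0,0,0,0.2],[0,0,10,0,0,0,0.2]]'
python3 -c "
from h import *
import cv2
plan((.535,-0.154,.15),-84.55)
cv2.imwrite('pics/w4.png',eyes.capture('wrist')[:,:,::-1])
cv2.imwrite('pics/t4.png',eyes.capture('top')[:,:,::-1])"
```

```text
[0.48843084 0.24822755 0.0545    ] [0.48813977 0.2268646  0.02      ] -0.0010172320656276345
time_s: 5.85
position: [0.5226, -0.0642, 0.1648]
ee_rot: [1.139, 1.256, -1.139]
ft_force: [0.8, -0.1, 0.8]
finger_gap: 0.0525
time_s: 6.1
position: [0.5309, -0.1661, 0.1622]
ee_rot: [1.139, 1.259, -1.142]
ft_force: [-0.4, 0.8, 0.8]
finger_gap: 0.0526
t 6.1 pos [ 0.5309 -0.1661  0.1622] gap 0.0526 F [-0.4  0.8  0.8]
shift cm [ 1.22  0.53 -1.16] turn [-0.06 -0.2   0.32]
```

View pics/w4.png

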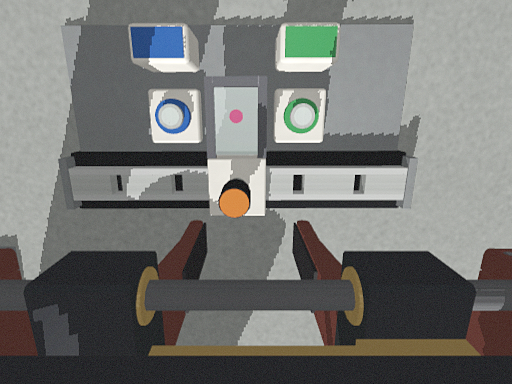

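View pics/t4.png

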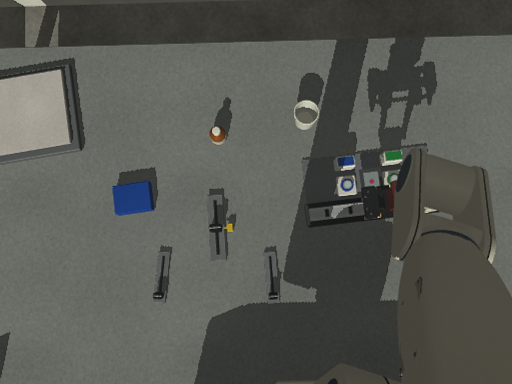

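The dimmer is level, about 1 mm off. The knob's orange top is at about (235,203) in the wrist view. I'll fix it with a colour mask.

```bash
python3 -c "
from h import *
import cv2
h=cv2.cvtColor(cv2.imread('pics/w4.png'),cv2.COLOR_BGR2HSV)
m=cv2.inRange(h,(8,130,120),(18,255,255));m[:180]=0;m[225:]=0;m[:,:200]=0;m[:,270:]=0
n,_,s,c=cv2.connectedComponentsWithStats(m);i=1+np.argmax(s[1:,4]);print(s[i],c[i])
k=cast('wrist',c[i],.092);sp=cast('wrist',(236,116.5),.044);g=cast('wrist',(301,117),.036);b=cast('wrist',(171,116.5),.036)
print(k,sp,g,b)
y=np.array([-.095,.9955,0]);print('spec->green along rail',(g-sp)@y,(b-sp)@y,'knob->green',(g-k)@y)
k[2]=.083;plan(k,-84.55)"
```

```text
[219 189  30  29 678] [233.74188791 202.57817109]
[ 0.53388109 -0.15369745  0.092     ] [ 0.59818537 -0.14797813  0.044     ] [ 0.60311654 -0.20643466  0.036     ] [ 0.59264721 -0.08872589  0.036     ]
spec->green along rail -0.05866193478958136 0.05951173170853175 knob->green -0.059077261114995595
t 6.2 pos [ 0.5313 -0.1669  0.1623] gap 0.0527 F [-0.6  1.1 -0.5]
shift cm [ 7.93  0.42 -1.27] turn [-0.19 -0.16  0.29]
```

```bash
python3 -m pendant '[[2,0.4,-1.3,0,0,0,0.2],[4,0.4,-1.3,0,0,0,0.2],[6.5,0.4,-1.3,0,0,0,0.2],[8.0,0.4,-1.3,0,0,0,0.2],[8.0,0.4,-1.3,0,0,0,0.2]]'; python3 -m pendant '[[0,0,0,0,0,0,-0.8],[0,0,0,0,0,0,-0.8],[0,0,0,0,0,0,-0.8],[0,0,0,0,0,0,-0.8],[0,0,0,0,0,0,-0.8]]' 45; python3 -c "
from h import *
plan((.534,-.1537,.082),-84.55)"
```

```text
time_s: 6.82
position: [0.5323, -0.1525, 0.0805]
ee_rot: [1.14, 1.261, -1.145]
ft_force: [0.2, 0.3, 0.4]
finger_gap: 0.0526
time_s: 7.45
position: [0.5327, -0.1527, 0.0811]
ee_rot: [1.14, 1.26, -1.145]
ft_force: [-0.4, 0.2, 5.4]
finger_gap: 0.0255
t 7.45 pos [ 0.5327 -0.1527  0.0811] gap 0.0255 F [-0.4  0.2  5.4]
shift cm [-0.09  0.12  0.11] turn [-0.16 -0.22  0.44]
```

```bash
python3 -m pendant '[[-0.5,0,0,0,0,0,-0.8],[-1,0,0,0,0,0,-0.8],[-1.4,0,0,0,0,0,-0.8],[-1.4,0,0,0,0,0,-0.8],[-1.4,0,0,0,0,0,-0.8]]'; python3 -c "
from h import *
import cv2
cv2.imwrite('pics/w5.png',eyes.capture('wrist')[:,:,::-1])
s=eyes.capture('side')[:,:,::-1];cv2.imwrite('pics/s5.png',cv2.resize(s[230:384,200:400],None,fx=4,fy=3.9))
y=np.array([-.095,.9955,0]);o=get_obs()['position'];plan(o-.060*y/np.linalg.norm(y),-84.55)"
```

```text
time_s: 8.07
position: [0.5326, -0.1526, 0.0949]
ee_rot: [1.14, 1.26, -1.145]
ft_force: [2.1, -0.3, -10.5]
finger_gap: 0.0253
t 8.175 pos [ 0.5326 -0.1526  0.0949] gap 0.0255 F [  1.6   0.2 -10.1]
shift cm [-0.02  0.02  6.  ] turn [-0.16 -0.23  0.46]
```

View pics/w5.png

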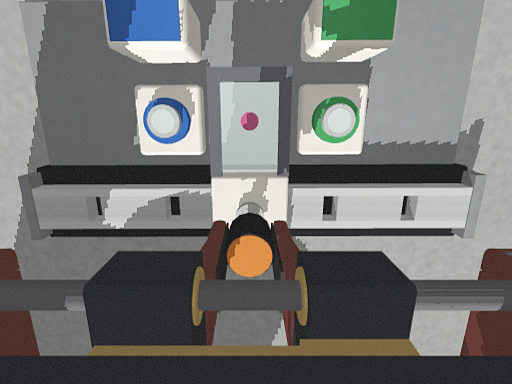

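View pics/s5.png

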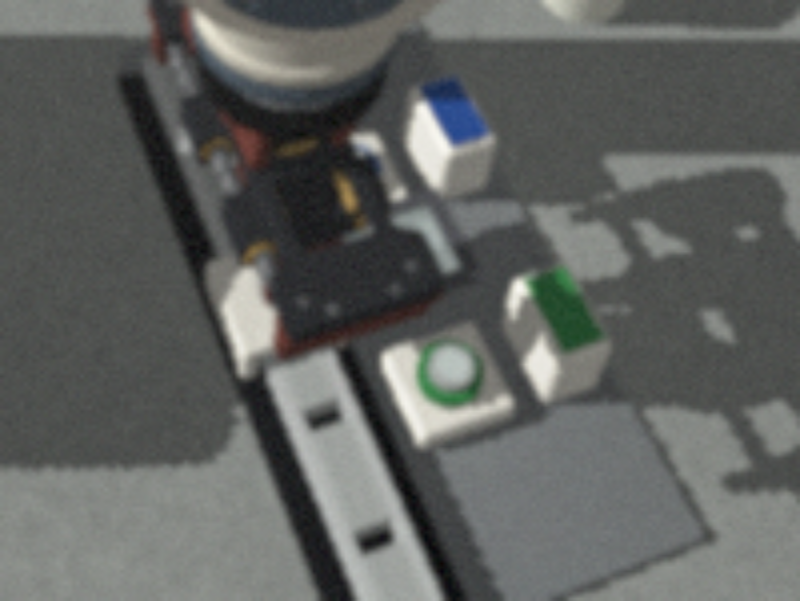

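The knob is up: its shaft is visible at (250,212), and the 10 N downward force matches a lift of about 14 mm. Now I slide it one slot.

```bash
python3 -m pendant '[[0,0,1.5,0,0,0,-0.8],[0,0,3,0,0,0,-0.8],[0,0,4.5,0,0,0,-0.8],[0,0,5.9,0,0,0,-0.8],[0,0,5.9,0,0,0,-0.8]]'; python3 -c "
from h import *
import cv2
cv2.imwrite('pics/w6.png',eyes.capture('wrist')[:,:,::-1])
plan((.5326+.0057,-.1526-.0597,.081),-84.55)"
```

```text
time_s: 8.8
position: [0.5384, -0.213, 0.0947]
ee_rot: [1.141, 1.258, -1.146]
ft_force: [4.7, -0.3, -9.6]
finger_gap: 0.0256
t 8.85 pos [ 0.5384 -0.2124  0.0948] gap 0.0252 F [ 4.3 -0.3 -9.8]
shift cm [ 1.38  0.   -0.01] turn [-0.23 -0.19  0.41]
```

View pics/w6.png

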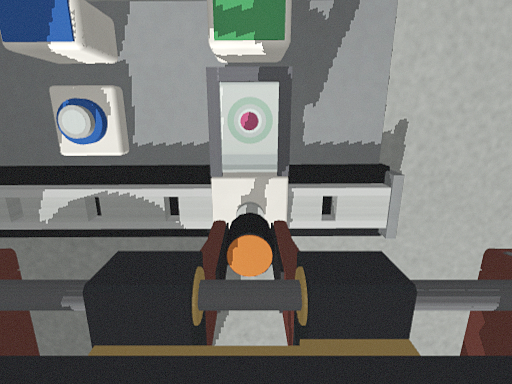

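The specimen (249,121) now sits over the green collar, also at (249,121). I'll lower the pin while holding the knob.

```bash
python3 -m pendant '[[0.5,0,0,0,0,0,-0.8],[1.0,0,0,0,0,0,-0.8],[1.4,0,0,0,0,0,-0.8],[1.45,0,0,0,0,0,-0.8],[1.45,0,0,0,0,0,-0.8]]'; python3 -c "
from h import *
import cv2
cv2.imwrite('pics/w7.png',eyes.capture('wrist')[:,:,::-1])
plan((.5326+.0057,-.1526-.0597,.081),-84.55)"
```

```text
time_s: 9.48
position: [0.5385, -0.2124, 0.0811]
ee_rot: [1.14, 1.258, -1.145]
ft_force: [-0.2, -1.0, 4.2]
finger_gap: 0.0252
t 9.525 pos [ 0.5385 -0.2124  0.0812] gap 0.0252 F [-0.6  0.   6.8]
shift cm [ 0.02 -0.02 -0.01] turn [-0.21 -0.17  0.38]
```

View pics/w7.png

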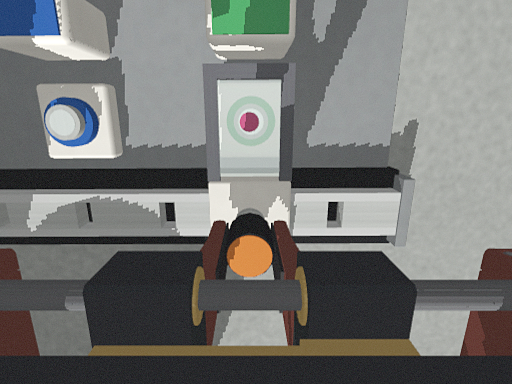

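```bash
python3 -m pendant '[[0.05,0,0,0,0,0,-0.8],[0.05,0,0,0,0,0,-0.8],[0.05,0,0,0,0,0,-0.8]]'; python3 -c "
from h import *
import cv2
plan((.5326+.0057,-.1526-.0597,.081),-84.55)
t=eyes.capture('top')[:,:,::-1];cv2.imwrite('pics/t8.png',t);cv2.imwrite('pics/t8c.png',cv2.resize(t[180:270,190:250],None,fx=6,fy=6,interpolation=2))
k=cast('wrist',(249,121),.044)-cast('wrist',(249.5,121),.036);print(k)"
```

```text
time_s: 9.9
position: [0.5385, -0.2124, 0.0811]
ee_rot: [1.14, 1.258, -1.145]
ft_force: [-0.9, -0.1, 7.0]
finger_gap: 0.0252
t 9.9 pos [ 0.5385 -0.2124  0.0811] gap 0.0252 F [-0.9 -0.1  7. ]
shift cm [ 0.01 -0.02 -0.01] turn [-0.2  -0.16  0.38]
[0.00015035 0.00029582 0.008     ]
```

View pics/t8c.png

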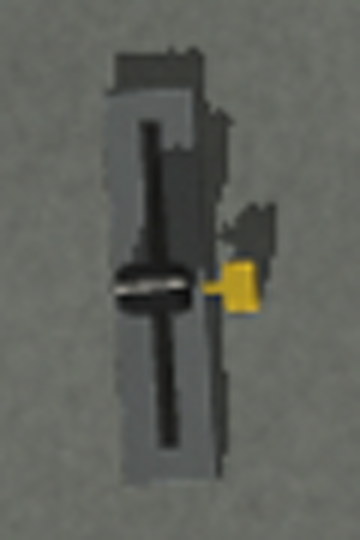

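View pics/t8.png

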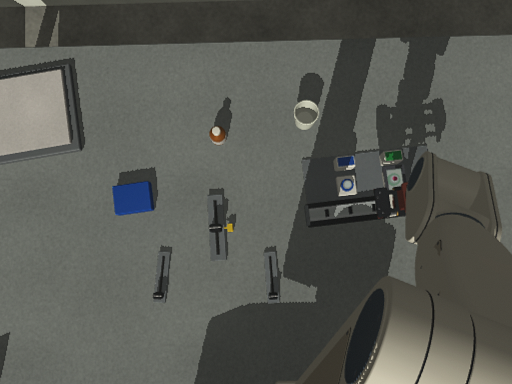

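The dimmer line (crop row 288) is level with the tongue (288). The bottle, box and beaker haven't moved, and the pin is home.

```bash
python3 -c "
from cell import hand_in;print(hand_in())"
```

```text
the job is handed in; nothing more can be done
None
```

I set the lamp dimmer to the yellow pointer, lifted the locking knob, slid the carriage one slot to the green-collared lens and let the pin down. I handed the job in at about 10 s on the robot's clock, still holding the knob at a commanded 45 N; the hand-in gives no verdict.

What the last checks showed:
- **Dimmer:** the wrist view put the line about 1 mm off the pointer. The final top view showed both at the same pixel row.
- **Specimen:** it is within about 0.3 mm of the green lens along the rail.
- **Pin:** I judged it home from the tool height, which was 81.1 mm, the same as when I first gripped the knob with the pin down. The upward force of about 7 N fits the pin pressing on the bottom of its slot.
- **Grip:** the finger gap was 25 mm on the 26 mm knob.
- **Bystanders:** the bottle, slide box and beaker looked unmoved in the top view; I compared them by eye only.

No check failed. The estimates of how far to move the dimmer (26.7 mm from the top view, 28.0 mm from the wrist view) differed by just over 1 mm. After the slide I moved it back 1.5 mm.

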